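# Stack the keyed pen tray on its desk box

### The job

Tidy the study desk: take the yellow tray by its grip bar and stack it on the white storage box, centred and the right way round, so that its three orange lugs drop into the three notches in the box's rim and the tray sits flat on the rim. Lower it onto the box rather than dropping it, let go, and leave the blue tray where it is.

Things in the scene. Friction and masses are not known exactly. Their poses are not given: they have to be found in the camera images.
- yellow_tray_mid (a point): Loose yellow tray, 120 (x) x 134 (y) mm, 0.2 kg. Point: its centre, 40 mm above its feet; +x away from the robot, within 30 deg. Grip bar along x, 70 long, 14 thick, 24 high, its middle 28 mm above the point; walls end 4 mm below the point. Feet: 3 orange lugs, 16 wide, 14 deep, jutting 11 mm past the ends: 1 mid -x end, 2 at +x end, y = -38, +38. Floor underside 26 mm below the point.
- white_box_rim (a point): White open box fixed to the desk, 116 (x) x 130 (y) x 60 mm high, walls 5. Point: centre of the mouth at rim height; +x away from the robot, within 20 deg. Notches 40 wide, 18 deep in the end rims: 1 mid -x end, 2 at +x end, y = -38, +38. The yellow tray fits only with x axes the same way (12 mm side play); seated, its point is 26 mm above this one.
- blue_tray_mid (a point): Blue tray, same sizes and point as the yellow one, but two black lugs at each end. Not to be used: leave it alone.
- grey_box_rim (a point): Grey box fixed to the desk, same sizes and point as the white one, but two notches at each end, so the yellow tray does not fit. Not to be used.
There are look-alikes about, which are no part of the job. Of the things like the part that bears yellow_tray_mid, leave any that is pink; of the rest the larger one is meant.

How it is judged:
By the outcome, as a careful person would: the job done as asked, in the order asked, and still so for the second after the job is handed in, with the robot touching nothing.
It also fails if it takes over 34 s, if anything falls off the work surface, if the arm or the gripper's body presses on something with over 40 N, if the wrist force passes 120 N, or if a joint passes its speed limit or range.

### The arm

A 7-joint arm with a two-finger parallel gripper is mounted at the origin on the work surface. World frame = base frame: x ahead of the robot, y to its left, z up, the work surface at z = 0. Lengths are in m, angles in rad, forces in N, time in s.
With the tool pointing down it reaches from about 0.425 to 0.95 m from the base axis. Payload 4.7 kg.
Tool frame: the origin (TCP) lies midway between the tips of the shut fingers; the grasp point (between the pads) lies 19 mm behind it; x points along the fingers, z is the direction in which the jaws open and shut, and the axes are right-handed (so a half turn about x gives the same grasp; the last joint's range is limited). The gripper opens to 85 mm and grips with 20 to 120 N. Pads are 22 mm wide; open, the fingers measure 114 mm over their backs; the gripper's body (76 mm by 85 mm) begins 54 mm behind the grasp point. The pads swing forward as they close: fully open they stand 13 mm farther back than shut.
Start: joints at [-1.275, 0.469, -0.049, 1.532, 0.024, 1.141, -0.082], TCP at [0.215, 0.64, 0.231] pointing down, gripper open.
Joint ranges: [-2.59, 2.59], [-0.33, 1.99], [-1.39, 1.29], [0.1, 2.45], [-1.04, 4.18], [0.21, 1.99], [-2.66, 2.66]. Speed limits (rad/s): [2.57, 2.57, 3.14, 3.14, 3.14, 3.14, 3.14].

### API

Orientations are given as a unit quaternion [w, x, y, z].
In Python, from plant import env, imaging, workorder gives the robot as it stands. Calls block until the motion is done:
- env.move_ptp(position, orientation): joint-space move of the TCP to a pose.
- env.servo_line(position, ori=None, feed=0.15, guard=None): straight line of the TCP; ori=None keeps the orientation; feed is the mean speed in m/s. With guard (N) it stops when the force on the tool has changed by that much, and returns True; else False.
- env.move_joints(angles): joint-space move.
- env.gripper_to(opening, f_grip=None): finger opening in m; f_grip is the grip in N (None keeps the last); returns when the fingers have stopped.
- env.pause(seconds).
- env.solve_ik(position, orientation): joint angles nearest the present ones, or None.
- env.get_state(): the state.
- imaging.get_image(name): name is "scene" or "top" or "wrist"; returns a dict with "frame" (400x640x3 uint8, red, green, blue), "mtx" (3x3 intrinsics, pixels), "world_from_camera" (4x4, takes a point from camera to world coordinates). Camera axes: x right, y up, looking along -z (the intrinsics and any distortion apply to the point x, -y, -z); pixel columns grow to the right and rows downward; lengths in m; the calibration is good to about 2 mm. The wrist camera is an equidistant fisheye: a pixel r from the principal point sees the ray r / f radians off the axis. A picture is of the moment at which its call begins. There is no depth.
A pose or a line that the arm cannot do raises env.PlanningError and nothing moves.
- workorder.hand_in(): hands the job in, once; it reports no verdict.
The state is a dict: "t": time; "q": joint angles; "dq": joint speeds; "tau": joint torques, N m; "tool_pos": TCP position; "orientation": TCP orientation; "contact_force": force on the tool from outside, world axes, zero at the start; "moment": the same for the moment, N m; "grip_width": finger opening in m.
Only numpy, scipy, OpenCV 4.12 (cv2) and the standard library are available. Lean on these libraries where they do the work, as an engineer would, in place of code of your own. Each camera call takes 0.05 s, during which the arm holds its last target. There are 200 camera calls.

## Working session

There is one attempt and no reset: what is moved stays moved. The work goes in short steps, each a Python script; the robot and the scene stay as the last script left them, time stands still between calls to the robot, and variables do not carry over. Pictures are saved under pics/ and viewed, about 8 in all and at most 12, crops included, and the job is handed in when it is done.

```bash
mkdir -p pics; ls
python3 - <<'E'
from plant import env, imaging
import cv2,numpy as np
for n in ("scene","top"):
    d=imaging.get_image(n); cv2.imwrite(f"pics/{n}0.png",d["frame"][:,:,::-1]); print(n,d["mtx"].tolist(),np.round(d["world_from_camera"],4).tolist(), [k for k in d])
    np.save(f"pics/{n}0.npy",d)
print(env.get_state()["t"],env.get_state()["orientation"])
E
```

```text
pics
scene [[375.855485855183, 0.0, 320.8368547532947], [0.0, 375.855485855183, 203.14778619460418], [0.0, 0.0, 1.0]] [[-0.1127, -0.8638, 0.4911, 0.8767], [0.9936, -0.0923, 0.0656, 0.0729], [-0.0113, 0.4953, 0.8686, 0.8487], [0.0, 0.0, 0.0, 1.0]] ['frame', 'mtx', 'world_from_camera']
top [[438.71153004012353, 0.0, 320.9645790081577], [0.0, 438.71153004012353, 198.00383508374355], [0.0, 0.0, 1.0]] [[0.0351, 0.9776, -0.2077, 0.2101], [-0.9994, 0.0337, -0.0104, -0.0024], [-0.0032, 0.2079, 0.9781, 1.1889], [0.0, 0.0, 0.0, 1.0]] ['frame', 'mtx', 'world_from_camera']
0.1 [ 0.57373884 -0.4129883   0.57476088  0.41220667]
```

View pics/top0.png

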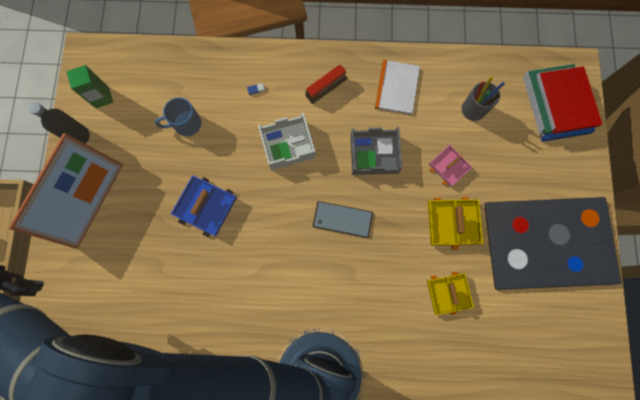

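View pics/scene0.png

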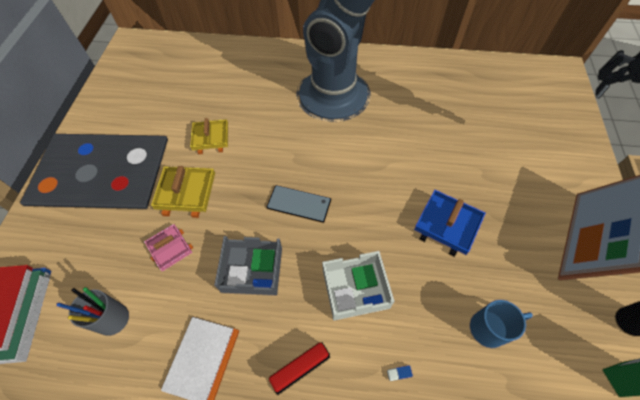

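The candidates for the yellow tray in the top view are the large yellow tray (455,222), the small yellow tray (450,294), the pink tray (450,165) and the blue tray (204,207). I choose the large yellow one. The white box is at (287,141) and the grey box, not to be used, is at (376,151). Next I check the choice in a close crop and get rough positions.

```bash
cat > h.py <<'E'
import numpy as np, cv2
def ray(d,uv,fish=False):
    K=d["mtx"];T=d["world_from_camera"]
    a=(np.atleast_2d(uv)-[K[0,2],K[1,2]])/[K[0,0],K[1,1]]
    if fish:
        r=np.linalg.norm(a,axis=1,keepdims=True)+1e-12
        c=np.hstack([a/r*np.sin(r),np.cos(r)])
    else: c=np.hstack([a,np.ones((len(a),1))])
    return T[:3,3],(c*[1,-1,-1])@T[:3,:3].T
def plane(d,uv,z,fish=False):
    o,r=ray(d,uv,fish); return o+r*((z-o[2])/r[:,2])[:,None]
def hsv(d): return cv2.cvtColor(d["frame"],cv2.COLOR_RGB2HSV)
def blobs(m,amin=10):
    n,l,s,c=cv2.connectedComponentsWithStats(m.astype(np.uint8))
    return [(s[i,4],c[i],l==i) for i in range(1,n) if s[i,4]>=amin]
E
python3 - <<'E'
from h import *
d=np.load("pics/top0.npy",allow_pickle=True).item()
H=hsv(d)
m=(H[...,0]>20)&(H[...,0]<35)&(H[...,1]>190)
for a,c,_ in blobs(m,60): print(a,c)
print("yellow",plane(d,[[455,222]],.036), "bar",plane(d,[[461,218]],.08),"white",plane(d,[[287,141]],.06),"blue",plane(d,[[204,207]],.036))
f=d["frame"][:,:,::-1]
a=cv2.resize(f[175:275,415:515],(400,400),interpolation=cv2.INTER_CUBIC); b=cv2.resize(f[90:190,240:340],(400,400),interpolation=cv2.INTER_CUBIC)
cv2.imwrite("pics/crop1.png",np.hstack([a,b]))
E
```

```text
2156 [454.49953618 222.14564007]
1324 [449.62990937 293.83232628]
yellow [[ 0.40212539 -0.34780409  0.036     ]] bar [[ 0.40567936 -0.35023162  0.08      ]] white [[0.60429124 0.10703345 0.06      ]] blue [[0.41954903 0.32200362 0.036     ]]
```

View pics/crop1.png

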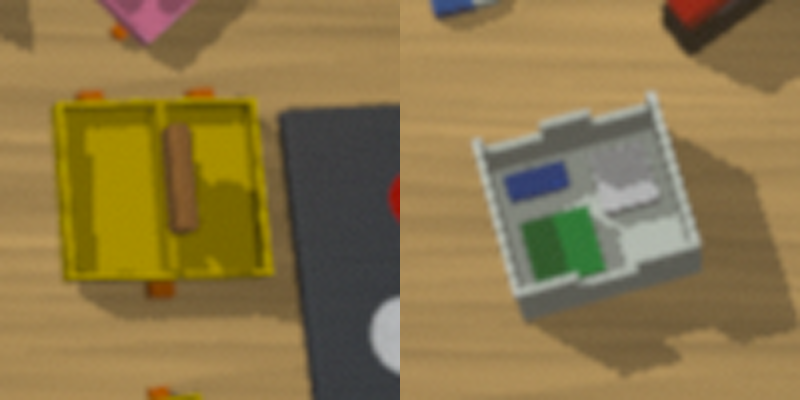

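```bash
cat >> h.py <<'E'
from scipy.spatial.transform import Rotation as R
def ori(env,p,a):
    "tool down, jaws along the y axis of a frame with yaw a; nearer of the two half turns"
    best=None; q0=np.array(env.get_state()["q"])
    for s in (1,-1):
        x=np.array([0,0,-1.]); z=s*np.array([-np.sin(a),np.cos(a),0]); y=np.cross(z,x)
        q=R.from_matrix(np.c_[x,y,z]).as_quat()[[3,0,1,2]]
        j=env.solve_ik(list(p),list(q))
        if j is not None:
            c=np.abs(np.array(j)-q0).max()
            if best is None or c<best[0]: best=(c,list(q),np.round(j,2))
    return best
E
python3 - <<'E'
from h import *
from plant import env, imaging
for n,p,a in (("box",(.58,.107,.3),.27),("tray",(.40,-.348,.27),.05)):
    b=ori(env,p,a); print(b)
    env.move_ptp(list(p),b[1])
    d=imaging.get_image("wrist"); np.save(f"pics/w_{n}.npy",d); cv2.imwrite(f"pics/w_{n}.png",d["frame"][:,:,::-1])
    print(d["mtx"].tolist(),np.round(d["world_from_camera"],3).tolist(),env.get_state()["t"],env.get_state()["contact_force"])
E
```

```text
(np.float64(1.2713893655806476), [np.float64(0.5627458211059481), np.float64(0.4281555100985998), np.float64(0.5627458211059481), np.float64(-0.4281555100985998)], array([-0.77,  0.31,  0.67,  1.68, -0.2 ,  1.22, -1.35]))
[[309.70691628693146, 0.0, 316.3907489752623], [0.0, 309.70691628693146, 202.75464646496667], [0.0, 0.0, 1.0]] [[0.27, 0.927, 0.26, 0.646], [-0.963, 0.26, 0.074, 0.128], [0.001, -0.271, 0.963, 0.443], [0.0, 0.0, 0.0, 1.0]] 2.4667 [-0.31124439 -0.10879893  0.18245541]
(np.float64(0.8415021234971592), [np.float64(0.5123424560952075), np.float64(0.48734506018049517), np.float64(0.5123424560952075), np.float64(-0.48734506018049517)], array([-0.27,  0.34,  1.15,  1.87, -0.34,  1.15, -0.51]))
[[309.70691628693146, 0.0, 316.3907489752623], [0.0, 309.70691628693146, 202.75464646496667], [0.0, 0.0, 1.0]] [[0.053, 0.962, 0.27, 0.469], [-0.999, 0.051, 0.015, -0.342], [0.001, -0.27, 0.963, 0.413], [0.0, 0.0, 0.0, 1.0]] 4.3 [ 0.77297466  0.10157317 -0.22575876]
```

View pics/w_box.png

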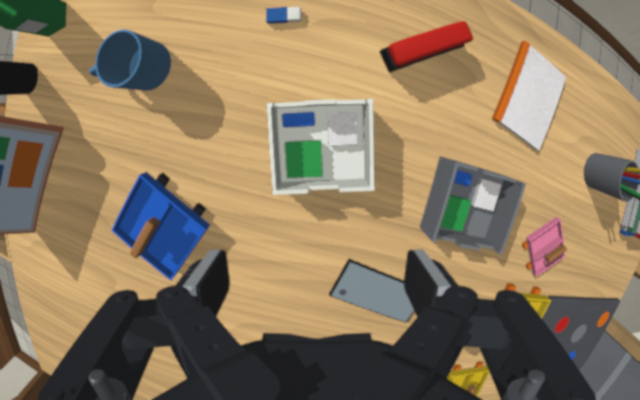

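View pics/w_tray.png

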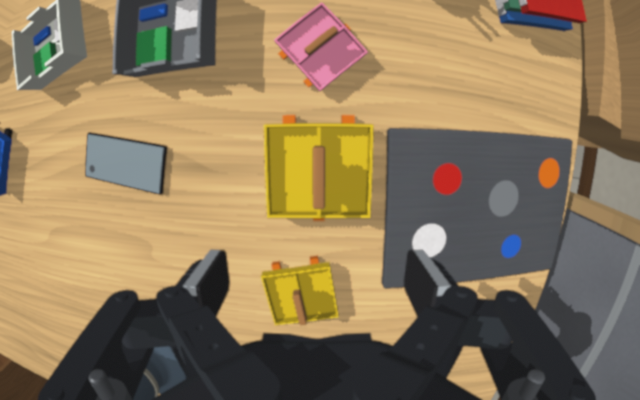

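The wrist views confirm both choices. The large yellow tray (318,170) has two orange lugs at its far end (289,119)/(348,119) and one at the near end (318,218), with the bar at (319,177). The white box (322,146) has two notches at the far end and one at the near end. Now I compute their poses.

```bash
cat >> h.py <<'E'
def rect(d,m,z,fish=True):
    "min-area rectangle of mask pixels cast on plane z -> centre, yaw(within 45deg), size along x,y (mm)"
    c=max(cv2.findContours(m.astype(np.uint8),0,1)[0],key=cv2.contourArea)[:,0]
    P=plane(d,c.astype(float),z,fish)[:,:2]*1000
    (cx,cy),(w,h),a=cv2.minAreaRect(P.astype(np.float32))
    if a>45: a-=90; w,h=h,w
    return np.round([cx,cy],1),round(a,2),np.round([w,h],1)
def pick(m,uv):
    n,l=cv2.connectedComponents(m.astype(np.uint8)); l[0,0]=0
    ys,xs=np.nonzero(l); i=np.argmin((xs-uv[0])**2+(ys-uv[1])**2); return l==l[ys[i],xs[i]]
def ymask(H): return (H[...,0]>21)&(H[...,0]<35)&(H[...,1]>185)
E
python3 - <<'E'
from h import *
t=np.load("pics/w_tray.npy",allow_pickle=True).item(); b=np.load("pics/w_box.npy",allow_pickle=True).item()
H=hsv(t)
print("pix",H[150,290],H[190,319],H[119,289],H[230,250],H[126,300])
m=pick(ymask(H),(290,150)); m=cv2.morphologyEx(m.astype(np.uint8),2,np.ones((3,3))); print("tray",rect(t,m,.036))
o=(H[...,0]<18)&(H[...,1]>110)&(np.hypot(*(np.indices(H.shape[:2])-np.array([170,318])[:,None,None]))<62)
for a,c,bm in blobs(o,15):
    print(a,c, plane(t,[c],.007,True)[0],"bar",rect(t,bm,.080) if a>150 else "")
H=hsv(b); print(H[102,300],H[150,270],H[150,240],H[180,340])
for th in (40,50,60):
    w=(H[...,1]<th)&(H[...,2]>110); w=pick(w,(270,150)); print("box",w.sum(),rect(b,w,.06))
T=np.load("pics/top0.npy",allow_pickle=True).item();H=hsv(T)
m=pick(ymask(H),(440,222)); print("top tray",rect(T,m,.036,False))
w=(H[...,1]<60)&(H[...,2]>110); w=pick(w,(287,122)); print("top box",rect(T,w,.06,False))
E
```

```text
pix [ 25 205 218] [ 14 143 164] [ 13 211 220] [ 18 111 210] [ 25 205 183]
tray (array([ 403.9, -348.5]), 3.11, array([117.9, 131.2]))
110 [290.33636364 118.66363636] [ 0.46697797 -0.30876193  0.007     ] bar 
113 [345.47787611 118.55752212] [ 0.47099515 -0.38018584  0.007     ] bar 
607 [318.50906096 176.99835255] [ 0.39141888 -0.34946098  0.007     ] bar (array([ 404.8, -348.7]), 2.96, array([67.1, 10.9]))
56 [318.48214286 220.48214286] [ 0.33037719 -0.35279303  0.007     ] bar 
[ 26  27 216] [ 25  20 221] [ 18 111 214] [ 39  14 185]
box 7304 (array([613., 112.]), 18.25, array([115.9, 129.7]))
box 7460 (array([613., 112.]), 18.02, array([116.7, 130.3]))
box 7610 (array([612.9, 112.2]), 18.03, array([117.3, 131. ]))
top tray (array([ 403.4, -347.5]), 3.13, array([121.3, 138.6]))
top box (array([610.3, 109.4]), 18.16, array([123.1, 131.2]))
```

Run:
```python
from h import *
from plant import env, imaging
p=np.array([.4043,-.3485]); a=np.radians(3.05)
b=ori(env,(*p,.13),a); print(b)
env.gripper_to(.06,80)
env.move_ptp([*p,.14],b[1])
print(env.servo_line([*p,.049],feed=.1,guard=8))
env.gripper_to(0.0,80)
s=env.get_state(); print(s["t"],s["tool_pos"],s["grip_width"],s["contact_force"])
print(env.servo_line([*p,.22],feed=.15))
s=env.get_state(); print(s["t"],s["tool_pos"],s["grip_width"],s["contact_force"],s["moment"])
d=imaging.get_image("wrist"); np.save("pics/w_held.npy",d); cv2.imwrite("pics/w_held.png",d["frame"][:,:,::-1])
H=hsv(d); m=(ymask(H)); m=max(blobs(m,200),key=lambda b:b[0])[2]; print(rect(d,m,.036+.171))
```

```text
(np.float64(0.2527970554256369), [np.float64(0.5131294682810899), np.float64(0.4865163396861054), np.float64(0.5131294682810899), np.float64(-0.4865163396861054)], array([-0.09,  0.52,  0.98,  2.01, -0.55,  0.9 , -0.34]))
False
6.8 [ 0.40456077 -0.34877859  0.04935396] 0.013295216999593294 [0.50992916 0.19186928 2.0527324 ]
False
8.0917 [ 0.40387778 -0.34792383  0.21911484] 0.012660422130573666 [-0.00378941  0.18956977 -2.79218868] [-0.00728875  0.01735084 -0.00764774]
(array([ 420.3, -346.1]), 3.11, array([ 87. , 131.3]))
```

View pics/w_held.png

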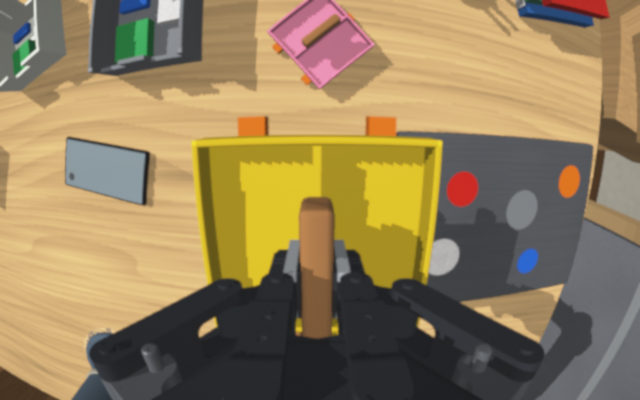

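The tray is held level and square, with its centre about 1 mm from the tool axis. The lugs are at (252,126)/(381,126) and the bar at (317,265). Now I carry it over and lower it, guarded.

Run:
```python
from h import *
from plant import env, imaging
p=np.array([.613,.112]); a=np.radians(18.1)
b=ori(env,(*p,.22),a); print(b)
env.move_ptp([*p,.22],b[1])
env.servo_line([*p,.14],feed=.12)
s=env.get_state(); print(s["t"],s["tool_pos"],s["grip_width"],s["contact_force"])
for n in ("scene","top","wrist"):
    d=imaging.get_image(n); np.save(f"pics/{n}2.npy",d); cv2.imwrite(f"pics/{n}2.png",d["frame"][:,:,::-1])
d=np.load("pics/wrist2.npy",allow_pickle=True).item(); m=max(blobs(ymask(hsv(d)),200),key=lambda b:b[0])[2]; print(rect(d,m,.131-.004))
f=cv2.imread("pics/scene2.png")[190:350,260:460]; g=cv2.imread("pics/wrist2.png")
cv2.imwrite("pics/hover.png",np.hstack([cv2.resize(f,(440,352),interpolation=2),cv2.resize(g[60:380,140:480],(360,352))]))
```

```text
(np.float64(0.7288818375539889), [np.float64(0.5724238878730368), np.float64(0.4151275618316821), np.float64(0.5724238878730368), np.float64(-0.4151275618316821)], array([-0.93,  0.56,  1.01,  1.72, -0.51,  1.16, -1.03]))
10.7917 [0.61363132 0.11173658 0.14065587] 0.013011079026499384 [ 0.289701   -0.52968537 -2.03458046]
(array([629.2, 117.8]), 18.45, array([ 87.8, 132.7]))
```

View pics/hover.png

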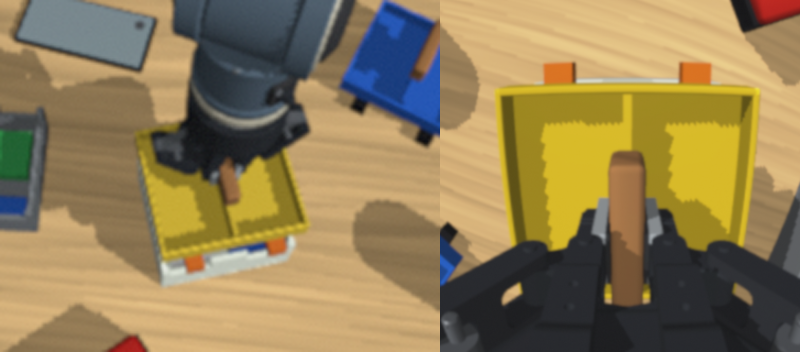

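The lugs hang above the far notches in the scene crop (left half: 195,265 and 277,245). The rim tooth (575–680) is centred between the lugs in the wrist view (right half), so the alignment is good and I lower.

Run:
```python
from h import *
from plant import env, imaging
p=np.array([.613,.112])
def st(k): s=env.get_state(); print(k,round(s["t"],2),np.round(s["tool_pos"],4),round(s["grip_width"],4),np.round(s["contact_force"],2))
print(env.servo_line([*p,.106],feed=.06,guard=6)); st("mid")
print(env.servo_line([*p,.0935],feed=.02,guard=5)); st("low")
```

```text
False
mid 11.66 [0.6132 0.1118 0.106 ] 0.0128 [ 0.75  0.16 -1.74]
True
low 12.19 [0.613  0.1121 0.0954] 0.0125 [ 0.49 -0.37  5.08]
```

It touched at TCP z = 0.0954, exactly the predicted seated height. I release, retreat and check.

Run:
```python
from h import *
from plant import env, imaging
def st(k): s=env.get_state(); print(k,round(s["t"],2),np.round(s["tool_pos"],4),round(s["grip_width"],4),np.round(s["contact_force"],2))
env.gripper_to(.05); st("open")
p=env.get_state()["tool_pos"]
print(env.servo_line([p[0],p[1],.20],feed=.12)); 
b=ori(env,(.56,.095,.30),np.radians(18.1)); env.move_ptp([.56,.095,.30],b[1]); st("up")
for n in ("scene","wrist"):
    d=imaging.get_image(n); np.save(f"pics/{n}3.npy",d); cv2.imwrite(f"pics/{n}3.png",d["frame"][:,:,::-1])
m=max(blobs(ymask(hsv(d)),200),key=lambda b:b[0])[2]; print("tray",rect(d,m,.082))
f=cv2.imread("pics/scene3.png")[200:340,290:470]; g=d["frame"][:,:,::-1]
cv2.imwrite("pics/done.png",np.hstack([cv2.resize(f,(450,350),interpolation=2),cv2.resize(g[60:260,200:400],(350,350))]))
```

```text
open 12.63 [0.6118 0.1122 0.0941] 0.0497 [ 0.31 -0.78 -0.28]
False
up 14.2 [0.5597 0.0954 0.2999] 0.0499 [-0.15  0.83 -0.05]
tray (array([612.2, 112.6]), 18.18, array([117.7, 131.4]))
```

View pics/done.png

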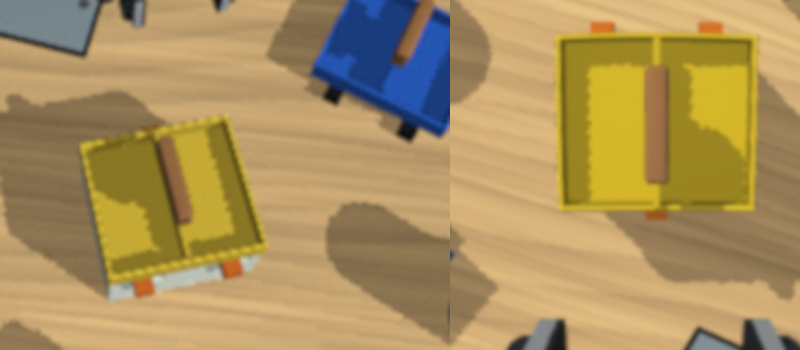

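The tray sits flat on the white box. Its lugs are in the notches (left half: 143,287 and 232,268) and one lug is at the near end (right half: 655,215). Its centre is at (612.2, 112.6) mm with a yaw of 18.2°, against the box's (613, 112) mm and 18.1°.

```bash
python3 -c "
from plant import workorder; print(workorder.hand_in())"
```

```text
the job is handed in; nothing more can be done
None
```

I gripped the large yellow tray by its bar, carried it to the white box and lowered it under a force guard. I then let go, backed away and handed the job in at about 14 s on the robot clock.

- **Seating:** contact came at the predicted seated height (TCP z 0.0954 m) with about 5 N. The last pictures show the tray flat on the rim. Both far lugs are in their notches and the third lug is at the near end.
- **Position:** the tray is centred on the box within about 1 mm and 0.1° by the wrist camera.
- **Other objects:** the arm was not sent near the blue tray; it appears undisturbed in the last scene crop, though I did not re-measure its position.
- **Disagreement:** the top camera put the box about 3 mm off the wrist view, because its mask took in the box's outer wall. I used the wrist values. No other check failed.

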